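# Pin the eye link into the checking fixture

### The arm

A 6-joint arm with a two-finger parallel gripper is mounted at the origin on the work surface. World frame = base frame: x ahead of the robot, y to its left, z up, the work surface at z = 0. Lengths are in mm, angles in rad, forces in N, time in s.
With the tool pointing down it reaches from about 400 to 925 mm from the base axis. Payload 12.5 kg.
Tool frame: the origin (TCP) lies between the finger pads; the fingertips stand 19 mm ahead of it and the grasp point (between the pads) is the TCP (env.tips_ahead is the distance from the TCP to the fingertips, in mm); z points along the fingers, y is the line along which they close (so a half turn about z gives the same grasp; the last joint's range is limited). The gripper opens to 95 mm and grips with 3 to 60 N. Pads are 20 mm wide; open, the fingers measure 119 mm over their backs; the gripper's body (75 mm by 180 mm) begins 59 mm behind the grasp point.
Start: joints at [1.153, 0.491, 1.559, -0, 1.092, -0.106], TCP at [191.716, 594.889, 206.961] pointing down, gripper open.
Joint ranges: [-3.1, 3.1], [-0.84, 2.19], [0.05, 2.79], [-1.13, 4.28], [0.06, 2.93], [-2.69, 2.69]. Speed limits (rad/s): [2.22, 2.22, 2.79, 3.14, 3.14, 3.14].

### API

Orientations are given as [roll, pitch, yaw] about the fixed x, y, z axes, in that order (R = Rz(yaw) Ry(pitch) Rx(roll)).
In Python, from cell import env gives the robot as it stands.
- The arm moves only by the shell command python3 -m crank 'ROWS'. ROWS is JSON, a list of rows, each a list of 5 numbers: the shift along the tool's x, y, z in mm, then the turn about the tool's z in degrees, then the finger opening in mm, from 0 to 95.1. In form: [[dx, dy, dz, yaw, grip], ...]. A call has 1 to 10 rows; each row is the pose to reach, as a shift and turn from the pose commanded when the call began, along the tool's axes at that moment; what a row does not reach only later rows make up. A row lasts 1/12 s, in which the tool goes at most 41.7 mm and 7.16 degrees, less where a joint would pass 70% of its speed; a pose out of reach is approached as far as the arm can. A call with a gripper value outside its range is refused whole. The fingers move at their own pace and stop on an object; the grip force is fixed at half the most. Time passes only in rows, so rows that repeat a pose let the fingers close. It gives the time, the measured TCP pose, the force, the opening and the grip force at its end, in the units of the state.
- env.state(): the state, without advancing time (a new reading comes with each control period).
- env.read_camera(name): name is "side" or "top"; returns a dict with "img" (420x560x3 uint8, blue, green, red), "K" (3x3 intrinsics, pixels), "k1" (the pictures are not rectified: a ray, as slopes to the right and down, at radius r is drawn at 1 + k1 r^2 times it, then the intrinsics apply), "pose" (4x4, takes a point from camera to world coordinates). Camera axes: x right, y down, z forward; pixel columns grow to the right and rows downward; lengths in mm; the calibration is good to about 2 mm. A picture is of the moment at which its call begins. There is no depth.
- env.job_done(): hands the job in; it is judged then, once.
The state is a dict: "t": time; "joints": joint angles; "qvel": joint speeds; "tau": joint torques, N m; "eef_pos": TCP position; "tcp_rot": TCP orientation; "ft_force": force on the tool from outside, world axes, zero at the start; "moment": the same for the moment, N m; "opening": opening from 0.0 (shut) to 1.0 (fully open); "grip_force": force on a finger pad.
Only numpy, scipy, OpenCV 4.12 (cv2) and the standard library are available. Lean on these libraries where they do the work, as an engineer would, in place of code of your own. Each camera call takes 0.05 s, during which the arm holds its last target. There are 200 camera calls.

### The job

Load the link into the checking fixture on the bench: slide the standing steel link along its slot until it is right up against the end stop, then push the headed pin through the link's eye and the lug beyond until its head sits against the guide block. Then swing the keeper arm fully across behind the pin's head to lock it in, and leave the other things on the bench where they are.

Things in the scene. Friction and masses are not known exactly. Their poses are not given: they have to be found in the camera images.
- fixture: grey immovable fixture; baseplate 195 x 172 x 12 mm (its frame: x -130 to 65, y -42 to 130) with dark steel blocks. Origin at bench height below the crossing of link slot and pin axis; z up. The slot runs along x, the pin axis along y at x 0, z 34. Pushing the link is along +x, pushing the pin along -y. All fixture mm below are in this frame
- eye_home (a point): where the link's eye must be: on the pin axis in mid slot, 34 mm above the bench; axes as fixture. The slot is 20 mm wide (y +-10), floor at z 12, with two low guides (y +-10 to +-17, top z 24) from x -120 to -24; the end stop's face is at fixture x 18 (top z 48)
- pin_seat (a point): where the shoulder under the pin's head must be: fixture 0, 50, 34 mm, in the guide block's +y face. The block (y 10 to 50, x +-22, top z 40) has an open-topped trough 13 mm wide for the shank. Behind it (y 50 to 126) a channel carries the head: floor z 21, side walls at x +-14 to +-20, top z 27
- link: bright steel bar standing on edge in the slot, 85 long (x) x 18 (y) x 44 mm high (z), 0.25 to 0.5 kg, loose, with one 15 mm eye through it along y. Origin at its underside below the eye; x towards the end stop; leading end at x 18 mm, tail at x -67. It starts 30 to 50 mm short of the stop and slides under a few newtons on its tail
- link_eye (a point): centre of the link's eye, 22 mm above its underside; axes as link
- link_tail (a point): centre of the link's tail face (18 mm wide, 44 mm high), on which it can be pushed; axes as link
- pin: bright steel pin, about 0.12 kg, loose, lying level in trough and channel: shank 12 mm diameter, 84 long, pointing to fixture -y, last 10 mm tapering to 7; head 26 mm diameter, 12 thick. Origin on its axis at the shoulder under the head; y towards the head (back at y 12 mm). It may roll: trust only its y axis. Starts 47 to 60 mm from its seat; slides under 1 to 2 N on the head's back
- pin_tip (a point): the tapered tip of the pin, 84 mm from the shoulder
- keeper (a joint): angle of the keeper, a flat steel arm (8 mm wide, 62 long, z 27 to 41 mm) on a pivot at fixture x 46, y 70 mm. At 0 it points to fixture +y, open beside the channel; grows anticlockwise from above to 1.57 (its stop): pointing to -x, across the channel 4 mm behind the seated head. Starts at -0.4 to 0; stays where it is left (about 0.5 N at the knob)
- keeper_knob (a point): upright round knob on the keeper arm, 10 mm diameter, z 40 to 60 mm above the bench, 56 mm from the pivot; the point is on its axis at z 51. It can be pushed sideways with the fingertips
- spacer: bright steel tube standing on the fixture's baseplate, 28 mm across, 22 mm high; bystander; origin at the centre of its underside
- nut: square steel nut lying on the baseplate, 24 x 24 x 12 mm; bystander; origin at the centre of its underside
- spare_link: steel bar like the link but lying flat on the bench, 85 x 44 x 18 mm; bystander; origin at the centre of its underside
- wrench: wrench lying on the bench beyond the fixture; bystander; origin at the centre of its underside
- carton: open cardboard box 150 x 110 x 50 mm; bystander; origin at the centre of its underside
- parts_tray: open black tray 160 x 100 x 45 mm; bystander; origin at the centre of its underside
- oil: white bottle, 56 mm across, 130 mm high; bystander; origin at the centre of its underside
- lug_hole (a point): mouth of the 14 mm hole in the lug on the -y side of the slot: fixture 0, -10, 34 mm. The lug is 44 mm wide (x +-22), 14 mm thick (y -10 to -24), top z 58

How it is judged (in metres and radians):
On the way, in this order (a step that is already met when the one before it is completed fails the run):
1. the link is slid home: its eye is within 3.5 mm of the pin axis (distance between link_eye and eye_home below 0.0035 m), for 0.2 s.
2. the pin is through the eye and the lug, its head within 4 mm of its seat (distance between pin and pin_seat below 0.004 m and angle between the y axis of pin and the y axis of fixture, either way round below 0.06 rad), for 0.2 s.
3. the keeper is across behind the pin's head (value of joint keeper above 1.42 rad), for 0.2 s.
At the end, for the whole second after the job is handed in: the link's eye is within 3.5 mm of the pin axis point, the pin runs through eye and lug with its shoulder within 4 mm of the seat and its axis within 0.06 rad of the fixture's, the keeper stands at 1.42 rad or more (its stop is 1.57), and link and pin are at rest (all of step 2 and distance between link_eye and eye_home below 0.0035 m and value of joint keeper above 1.42 rad and linear speed of each of pin, link below 0.01 m/s); the robot touches nothing.
It fails at once if a bystander (spacer, nut, spare link, wrench, carton, tray or bottle) is moved more than 30 mm (distance of any of spacer, nut, spare_link, wrench, carton, parts_tray, oil from where it was at the start of the episode above 0.03 m).
It also fails if it takes over 48 s, if anything falls off the work surface, if the arm or the gripper's body presses on something with over 40 N, if the wrist force passes 120 N, or if a joint passes its speed limit or range.

## Working session

There is one attempt and no reset: what is moved stays moved. The work goes in short steps, Python scripts to look and compute and a shell command to move; the robot and the scene stay as the last step left them, time stands still between calls to the robot, and variables do not carry over. Pictures are saved under pics/ and viewed, at most 10 in all, crops included, and the job is handed in when it is done.

```bash
ls; mkdir -p pics; python3 - <<'E'
from cell import env
import cv2
for n in("top","side"):
    c=env.read_camera(n); cv2.imwrite(f"pics/{n}0.png",c["img"]); print(n,c["K"].round(1).tolist(),c["k1"],c["pose"].round(3).tolist())
print(env.state())
E
```

```text
pics
top [[429.6, 0.0, 277.6], [0.0, 429.6, 210.9], [0.0, 0.0, 1.0]] 0.011021467873585938 [[0.07, -0.971, 0.229, 240.872], [-0.998, -0.068, 0.016, -57.17], [-0.0, -0.23, -0.973, 1452.477], [0.0, 0.0, 0.0, 1.0]]
side [[476.3, 0.0, 276.4], [0.0, 476.3, 196.4], [0.0, 0.0, 1.0]] -0.10418220348573377 [[1.0, 0.005, 0.017, 508.276], [-0.01, -0.651, 0.759, -1076.471], [0.015, -0.759, -0.651, 934.591], [0.0, 0.0, 0.0, 1.0]]
{'t': 0.1, 'joints': array([ 1.15342676e+00,  4.91465879e-01,  1.55941724e+00, -1.65096277e-05,
        1.09168954e+00, -1.05589150e-01]), 'qvel': array([ 0.00073806, -0.00184948, -0.00288899,  0.00247357,  0.0020235 ,
        0.00074204]), 'tau': array([ 2.75680140e-03, -6.13626909e+01, -2.58606470e+01,  6.94040372e-02,
        4.70383256e-02, -5.64366985e-05]), 'eef_pos': array([191.60120568, 594.66005939, 206.43104423]), 'tcp_rot': array([-3.14061657e+00, -8.87236148e-05,  2.82981981e+00]), 'ft_force': array([ 0.57526465, -0.10265241,  0.16464279]), 'moment': array([-0.0004096 ,  0.0056078 , -0.02736259]), 'grip_force': 0.0, 'opening': 0.9989095679804743}
```

View pics/top0.png

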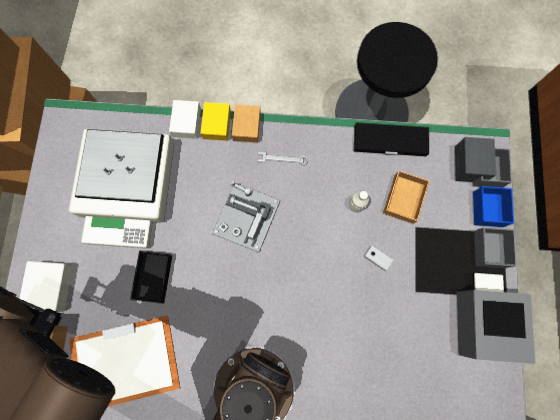

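View pics/side0.png

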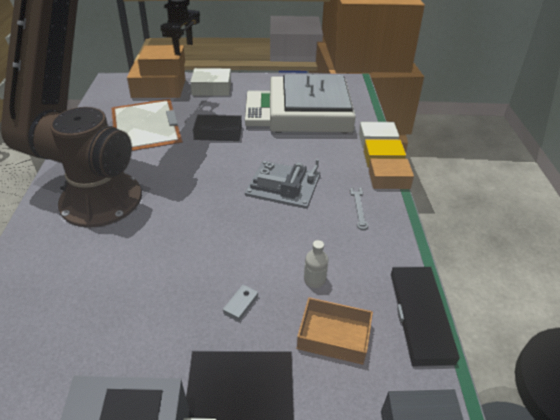

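The fixture is near top (247,217) and side (285,183), clear of the arm. I'll enlarge both.

```bash
cat > h.py <<'E'
import numpy as np, cv2
from cell import env
def ray(c,uv):
    K=c["K"]; D=np.array([c["k1"],0,0,0,0.])
    p=cv2.undistortPoints(np.array([[uv]],float),K,D)[0,0]
    T=c["pose"]; return T[:3,3],T[:3,:3]@np.array([p[0],p[1],1.])
def onz(c,uv,z):
    o,d=ray(c,uv); return (o+d*(z-o[2])/d[2])[:2]
def proj(c,P):
    T=np.linalg.inv(c["pose"]); r,_=cv2.Rodrigues(T[:3,:3])
    return cv2.projectPoints(np.array(P,float).reshape(-1,1,3),r,T[:3,3],c["K"],np.array([c["k1"],0,0,0,0.]))[0][:,0]
E
python3 - <<'E'
import cv2
a=cv2.imread("pics/top0.png")[175:255,205:290]; b=cv2.imread("pics/side0.png")[150:210,240:330]
cv2.imwrite("pics/tc.png",cv2.resize(a,None,fx=7,fy=7,interpolation=cv2.INTER_CUBIC))
cv2.imwrite("pics/sc.png",cv2.resize(b,None,fx=8,fy=8,interpolation=cv2.INTER_CUBIC))
E
```

```text
(no output)
```

View pics/tc.png

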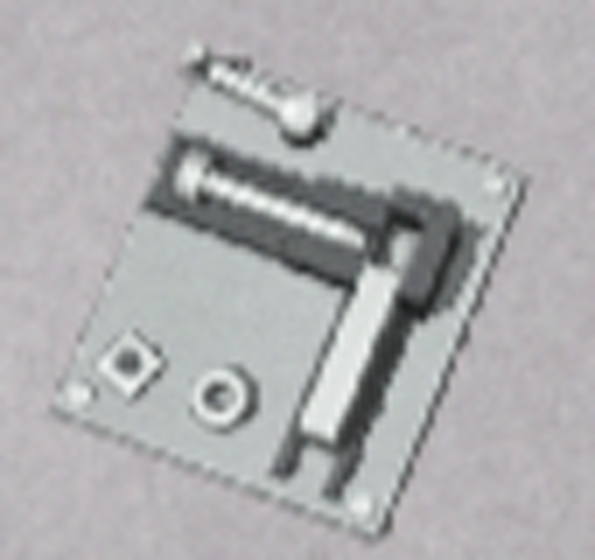

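View pics/sc.png

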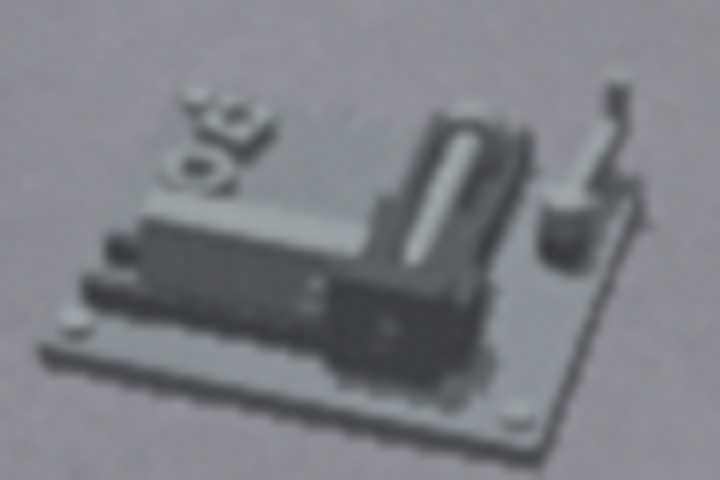

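The top crop shows baseplate corners at (380,535), (525,178), (55,410) and (195,48). It also shows the link's tail at (320,440), the pin head at (190,180) and the keeper knob at (195,52). In the side crop the corners are (42,347), (540,455) and (640,205).

```bash
cat >> h.py <<'E'
def rigid(F,W):
    F=np.array(F,float);W=np.array(W,float);f=F.mean(0);w=W.mean(0)
    U,S,V=np.linalg.svd((F-f).T@(W-w)); R=V.T@np.diag([1,np.linalg.det(V.T@U.T)])@U.T
    return R,w-R@f
E
python3 - <<'E'
from h import *
t=env.read_camera("top");s=env.read_camera("side")
tp=lambda p:(np.array(p)+.5)/7-.5+[205,175]
sp=lambda p:(np.array(p)+.5)/8-.5+[240,150]
F=[(-130,-42),(65,-42),(-130,130),(65,130)]
Wt=[onz(t,tp(p),12) for p in [(378,535),(525,178),(57,408),(192,48)]]
Fs=[F[0],F[1],F[3]]
Ws=[onz(s,sp(p),12) for p in [(42,347),(540,455),(640,205)]]
for n,f,w in(("t",F,Wt),("s",Fs,Ws),("both",F+Fs,Wt+Ws)):
    R,o=rigid(f,w); print(n,o.round(1),np.arctan2(R[1,0],R[0,0]).round(4),(np.array(w)-(np.array(f)@R.T+o)).round(1).tolist())
inv=lambda p:(R.T@(p-o)).round(1)
print("link tail top edge",inv(onz(t,tp((320,440)),56)),"lead",inv(onz(t,tp((380,265)),56)))
print("side tail/lead near top",inv(onz(s,sp((140,222)),56)),inv(onz(s,sp((328,262)),56)))
print("head back top",inv(onz(t,tp((178,178)),45)),"head c",inv(onz(t,tp((190,180)),45)))
print("knob t",inv(onz(t,tp((197,52)),60)),"s",inv(onz(s,sp((617,85)),60)))
print("spacer",inv(onz(t,tp((222,395)),34)),"nut",inv(onz(t,tp((130,362)),24)))
E
```

```text
t [572.9  23.3] -0.294 [[0.6, 0.3], [-3.8, -1.5], [1.6, -3.6], [1.7, 4.7]]
s [571.1   8.9] -0.3363 [[3.4, 1.6], [2.6, 6.5], [-6.0, -8.1]]
both [571.6  16.9] -0.3155 [[1.8, 3.8], [-1.3, 6.0], [-0.6, 1.0], [0.7, 13.3], [2.9, -3.5], [0.8, -2.4], [-4.4, -18.2]]
link tail top edge [-103.2    0.7] lead [-14.6   7.1]
side tail/lead near top [-97.4 -13.9] [-24.3 -14.3]
head back top [ -9.4 115.7] head c [ -8.1 109.9]
knob t [ 48.8 129.3] s [ 51.3 121.2]
spacer [-97.8  55.4] nut [-98.3 104.7]
```

```bash
python3 - <<'E'
from h import *
out=[]
for n,(x0,y0,x1,y1) in(("top",(200,170,300,260)),("side",(230,145,340,215))):
    im=cv2.imread(f"pics/{n}0.png")[y0:y1,x0:x1].astype(float)
    im=cv2.resize(im,None,fx=6,fy=6,interpolation=cv2.INTER_CUBIC)
    g=cv2.GaussianBlur(im[...,1]-(im[...,0]+im[...,2])/2,(0,0),4)
    bench=np.median(g[:60]);print(n,bench,np.percentile(g,[5,50,95]))
    m=((g>bench+4)*255).astype(np.uint8)
    v=cv2.cvtColor(m,cv2.COLOR_GRAY2BGR); 
    v=(v*0.3+np.clip(im,0,255)*.7).astype(np.uint8)
    out.append(v)
    cs=max(cv2.findContours(m,0,1)[0],key=cv2.contourArea); h=cv2.convexHull(cs)
    print(cv2.approxPolyDP(h,8,True)[:,0].tolist())
    cv2.drawContours(v,[h],-1,(0,0,255),1)
H=max(o.shape[0] for o in out)
o=np.hstack([cv2.copyMakeBorder(o,0,H-o.shape[0],0,0,0) for o in out]); print(o.shape)
cv2.imwrite("pics/mask.png",cv2.resize(o,(800,int(o.shape[0]*800/o.shape[1]))))
E
```

```text
top -3.7169862953589394 [-4.43495419 -3.14726881  3.3809586 ]
[[195, 66], [475, 184], [352, 489], [80, 382]]
side -3.4418603803236456 [-4.09530466 -3.27116525  0.95369301]
[[152, 184], [201, 102], [266, 115], [347, 172], [332, 220], [289, 225]]
(540, 1260, 3)
```

View pics/mask.png

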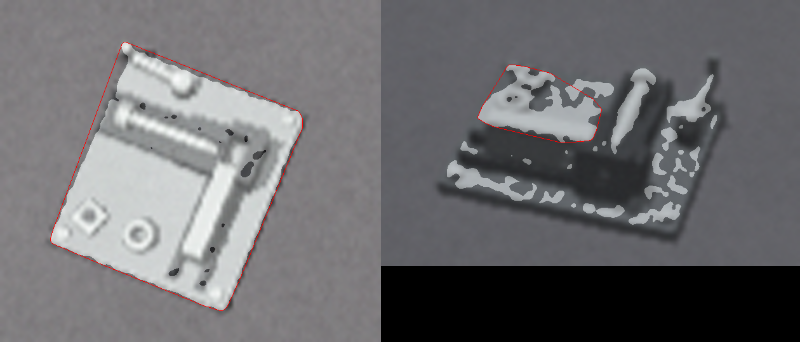

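The mask outlines the plate cleanly in the top view. The knob spoils only the upper-left corner. I'll fit the plate edges robustly.

```bash
cat > fit.py <<'E'
from h import *
from scipy.optimize import least_squares
t=env.read_camera("top");s=env.read_camera("side")
x0,y0=200,170
im=cv2.imread("pics/top0.png")[170:260,200:300].astype(float)
im=cv2.resize(im,None,fx=6,fy=6,interpolation=cv2.INTER_CUBIC)
g=cv2.GaussianBlur(im[...,1]-(im[...,0]+im[...,2])/2,(0,0),4)
m=((g>-.5)*255).astype(np.uint8)
c=max(cv2.findContours(m,0,1)[0],key=cv2.contourArea)[:,0][::4]
uv=(c+.5)/6-.5+[x0,y0]
P12=np.array([onz(t,p,12) for p in uv]);P4=np.array([onz(t,p,4) for p in uv])
def loc(q,P):
    R=np.array([[np.cos(q[2]),-np.sin(q[2])],[np.sin(q[2]),np.cos(q[2])]]); return (P-q[:2])@R
def f(q):
    a=loc(q,P12);b=loc(q,P4)
    e=np.stack([a[:,0]-65,a[:,1]-130,a[:,1]+42,b[:,0]+130],1)
    return e[np.arange(len(e)),abs(e).argmin(1)]
r=least_squares(f,[573,23,-.3],loss="cauchy",f_scale=1.5)
q=r.x
if __name__=="__main__":
    print(q.round(3),np.median(abs(f(q))))
    tp=lambda p:(np.array(p)+.5)/7-.5+[205,175]
    sp=lambda p:(np.array(p)+.5)/8-.5+[240,150]
    L=lambda c,p,z:loc(q,onz(c,p,z)).round(1)
    for n,p,z in(("tail",(320,438),56),("lead",(377,272),56),("headtop",(190,180),47),("shank",(355,237),40),("knob",(197,52),60),("pivot",(302,112),41),("spacer",(222,395),34),("nut",(130,362),24)): print(n,L(t,tp(p),z))
    for n,p,z in(("corner -+",(42,347),12),("corner",(540,455),12),("tailnear",(140,222),56),("leadnear",(328,262),56),("knob",(617,85),60),("head",(468,112),44),("stopcorner",(470,290),48)): print(n,L(s,sp(p),z))
E
python3 fit.py
```

```text
[ 5.70789e+02  2.11100e+01 -3.07000e-01] 0.5687844173132532
tail [-100.2   -1.9]
lead [-16.2   3.5]
headtop [ -5.5 105.8]
shank [-0.9 22. ]
knob [ 52.  125.1]
pivot [47.4 69.6]
spacer [-95.2  52.5]
nut [-95.3 101.8]
corner -+ [-124.5  -47.1]
corner [ 68.2 -48.4]
tailnear [-95.5 -16.8]
leadnear [-22.3 -17.8]
knob [ 54.4 117. ]
head [ -1.  102.9]
stopcorner [29.3 -7.8]
```

```bash
python3 - <<'E'
from fit import *
G=im.mean(2); print(np.percentile(G,[50,75,90,97,99]))
for th in(205,220):
  m=((G>th)*255).astype(np.uint8)
  for k in cv2.findContours(m,0,1)[0]:
    if cv2.contourArea(k)<700: continue
    r=cv2.minAreaRect(k); b=(cv2.boxPoints(r)+.5)/6-.5+[x0,y0]
    e=sorted([(b[i]+b[(i+1)%4])/2 for i in range(4)],key=lambda p:p[0]) ;
    L=np.array([loc(q,onz(t,p,56 if r[0][1]>250 else 40)) for p in b])
    d=[(L[i]+L[(i+1)%4])/2 for i in range(4)]
    print(th,np.round(r[0]),np.round(r[1]),np.round(d,1).tolist())
E
```

```text
[182.59003314 186.54872536 190.72146546 201.54189719 224.96986529]
205 [216. 369.] [42. 43.] [[-96.4, 62.0], [-88.0, 47.9], [-102.5, 39.4], [-110.9, 53.5]]
205 [329. 332.] [ 30. 148.] [[-56.5, 9.4], [-15.3, 0.8], [-57.0, -7.4], [-98.2, 1.1]]
205 [273. 210.] [140.  12.] [[-1.4, 99.0], [2.1, 59.2], [-1.1, 19.1], [-4.6, 59.0]]
205 [254. 114.] [93. 29.] [[45.2, 118.1], [55.6, 92.2], [48.9, 64.5], [38.5, 90.4]]
220 [329. 332.] [ 28. 144.] [[-56.8, 8.8], [-16.8, 1.0], [-57.2, -6.9], [-97.3, 1.0]]
```

The link and pin lie along the fixture axes to within about 1 mm, so the fit holds: origin about (570,22.5), yaw -0.307. The link's tail is at x≈-98, the pin's head back at y≈113, and the knob at (52,125). The tool is already aligned, with tool x = -fixture x and tool y = +fixture y.

```bash
cat > w.py <<'E'
import numpy as np,sys
from cell import env
st=env.state(); O=np.array([569.9,22.5]); a=-.307
R=np.array([[np.cos(a),-np.sin(a)],[np.sin(a),np.cos(a)]])
p=st["eef_pos"]; y=st["tcp_rot"][2]
X=np.array([np.cos(y),np.sin(y)]); Y=np.array([np.sin(y),-np.cos(y)])
print("t",round(st["t"],2),"fix",(R.T@(p[:2]-O)).round(1),"z",p[2].round(1),"yaw-rel",np.degrees(y-np.pi-a).round(2),"F",(R.T@st["ft_force"][:2]).round(1),st["ft_force"][2].round(1))
if len(sys.argv)>3:
    g=np.array([float(v) for v in sys.argv[1:4]]); d=O+R@g[:2]-p[:2]
    print("tool shift",(X@d).round(1),(Y@d).round(1),(p[2]-g[2]).round(1))
E
python3 w.py -125 0 100
```

```text
t 0.4 fix [-533.5  431.3] z 206.9 yaw-rel -0.27 F [-0.6  0.3] 0.1
tool shift -410.5 -429.3 106.9
```

```bash
python3 -m crank '[[-27,-28,5,0,0],[-54,-56,10,0,0],[-81,-84,15,0,0],[-108,-112,20,0,0],[-135,-140,25,0,0],[-162,-168,30,0,0],[-189,-196,35,0,0],[-216,-224,40,0,0],[-243,-252,45,0,0],[-270,-280,50,0,0]]'; python3 w.py -125 0 100
```

```text
t: 1.23
eef_pos: [363.3, 243.9, 157.0]
tcp_rot: [3.141, 0.001, 2.83]
ft_force: [1.1, 0.3, 0.1]
opening: 0.354
grip_force: 0.0
t 1.23 fix [-263.9  148.6] z 157.0 yaw-rel -0.26 F [0.9 0.6] 0.1
tool shift -139.5 -148.0 57.0
```

```bash
python3 -m crank '[[-27,-28,10,0,0],[-54,-56,20,0,0],[-81,-84,30,0,0],[-108,-112,40,0,0],[-125,-134,50,0,0],[-139,-148,57,0,0],[-139,-148,57,0,0],[-139,-148,57,0,0]]'; python3 w.py -125 0 48
python3 - <<'E'
from h import *
o=[]
for n,(x0,y0,x1,y1) in(("top",(195,165,295,265)),("side",(225,115,335,215))):
    a=env.read_camera(n)["img"][y0:y1,x0:x1]; o.append(cv2.resize(a,(400,int(400*(y1-y0)/(x1-x0))),interpolation=cv2.INTER_CUBIC))
H=min(x.shape[0] for x in o); cv2.imwrite("pics/a.png",np.hstack([x[:H] for x in o]))
E
```

```text
t: 1.9
eef_pos: [449.8, 61.4, 99.7]
tcp_rot: [-3.142, -0.001, 2.828]
ft_force: [-0.2, 0.5, -0.7]
opening: 0.004
grip_force: 0.0
t 1.9 fix [-126.2    0.8] z 99.7 yaw-rel -0.4 F [-0.4  0.4] -0.7
tool shift -1.3 -0.8 51.7
```

View pics/a.png

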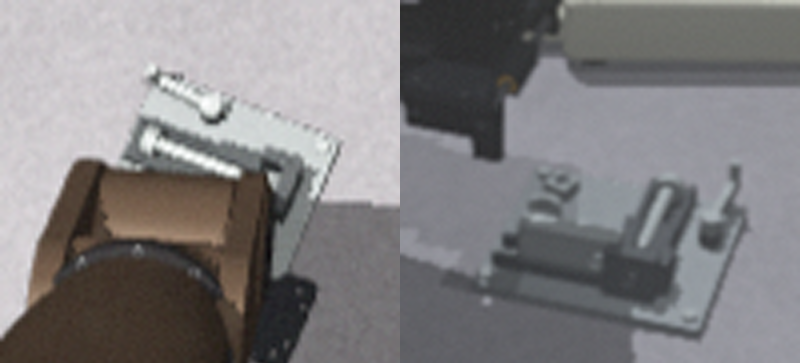

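The side crop shows the closed fingertips at (488,155), in the air behind the link's tail at (520,230). Next I descend and push.

```bash
python3 -m crank '[[0,-1,15,0,0],[0,-1,30,0,0],[0,-1,45,0,0],[0,-1,52,0,0],[0,-1,52,0,0],[-4,-1,52,0,0],[-8,-1,52,0,0],[-12,-1,52,0,0],[-15,-1,52,0,0],[-18,-1,52,0,0]]'; python3 w.py -77 0 48
python3 -m crank '[[-3,0,0,0,0],[-6,0,0,0,0],[-9,0,0,0,0],[-12,0,0,0,0],[-15,0,0,0,0],[-18,0,0,0,0],[-20,0,0,0,0],[-22,0,0,0,0],[-24,0,0,0,0]]'; python3 w.py -77 0 48
```

```text
t: 2.83
eef_pos: [467.1, 55.5, 48.4]
tcp_rot: [3.141, 0.001, 2.83]
ft_force: [-2.9, 1.7, 3.6]
opening: 0.005
grip_force: 1.8
t 2.83 fix [-108.     0.3] z 48.4 yaw-rel -0.28 F [-3.3  0.7] 3.6
tool shift -31.0 -0.2 0.4
t: 3.58
eef_pos: [487.2, 48.6, 48.4]
tcp_rot: [-3.141, -0.005, 2.83]
ft_force: [-11.8, 3.6, 16.6]
opening: 0.001
grip_force: 7.9
t 3.58 fix [-86.7  -0.1] z 48.4 yaw-rel -0.29 F [-12.4  -0.1] 16.6
tool shift -9.7 0.2 0.4
```

```bash
python3 -m crank '[[0,0,0,0,0],[0,0,0,0,0],[0,0,0,0,0]]'; python3 w.py
python3 - <<'E'
from h import *
a=env.read_camera("side")["img"][130:215,235:335]; cv2.imwrite("pics/b.png",cv2.resize(a,None,fx=6,fy=6,interpolation=cv2.INTER_CUBIC))
E
```

```text
t: 3.83
eef_pos: [487.7, 48.5, 48.4]
tcp_rot: [-3.141, -0.003, 2.83]
ft_force: [-9.8, 2.1, 13.8]
opening: 0.005
grip_force: 7.0
t 3.83 fix [-86.2  -0.1] z 48.4 yaw-rel -0.28 F [-10.  -1.] 13.8
```

View pics/b.png

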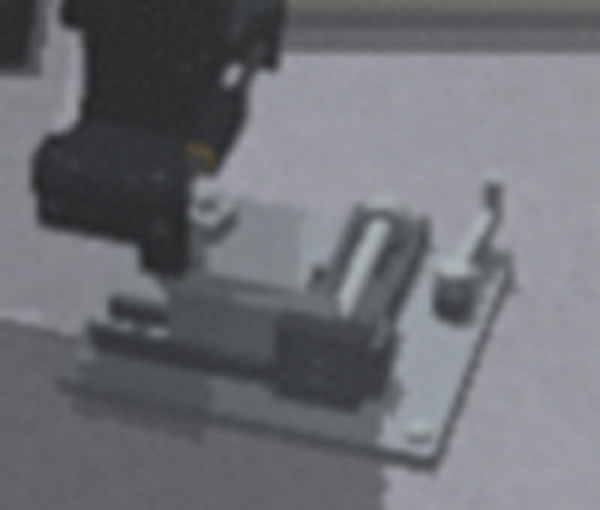

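```bash
python3 - <<'E'
from h import *
c=env.read_camera("side"); a=-.307;R=np.array([[np.cos(a),-np.sin(a)],[np.sin(a),np.cos(a)]]);O=np.array([569.9,22.5])
for f in[(-86,-12,29),(-76,-12,29),(-76,-12,48),(-86,-12,70),(-76,-9,56),(9,-9,56),(-76,-9,12),(-120,-17,24),(-22,-24,58),(65,-42,12),(-130,-42,12),(46,70,41)]:
    w=O+R@np.array(f[:2]); p=proj(c,[*w,f[2]])[0]; print(f,((p-[235,130])*6+2.5).round())
E
```

```text
(-86, -12, 29) [155. 325.]
(-76, -12, 29) [174. 329.]
(-76, -12, 48) [174. 299.]
(-86, -12, 70) [154. 260.]
(-76, -9, 56) [175. 283.]
(9, -9, 56) [340. 316.]
(-76, -9, 12) [176. 351.]
(-120, -17, 24) [ 88. 325.]
(-22, -24, 58) [271. 319.]
(65, -42, 12) [430. 450.]
(-130, -42, 12) [ 53. 370.]
(46, 70, 41) [451. 261.]
```

The side crop puts the link's tail at (178,285), which matches x≈-76. The link has moved about 22 mm and follows the fingers. The upward force looks like pad friction, so I'll ease up slightly while pushing on.

```bash
python3 -m crank '[[0,0,-1,0,0],[-2,0,-1,0,0],[-4,0,-1,0,0],[-6,0,-1,0,0],[-8,0,-1,0,0],[-8,0,-1,0,0]]'; python3 w.py
```

```text
t: 4.43
eef_pos: [497.6, 45.6, 48.8]
tcp_rot: [3.141, 0.0, 2.83]
ft_force: [-0.2, -0.5, -0.9]
opening: 0.005
grip_force: 0.0
t 4.43 fix [-75.9   0.2] z 48.8 yaw-rel -0.28 F [-0.  -0.5] -0.9
```

```bash
python3 -m crank '[[-1,0,0,0,0],[-2,0,0,0,0],[-3,0,0,0,0],[-3,0,0,0,0]]'; python3 w.py
```

```text
t: 4.77
eef_pos: [500.1, 44.8, 48.9]
tcp_rot: [3.141, 0.0, 2.83]
ft_force: [-0.5, 0.2, 0.6]
opening: 0.004
grip_force: 0.0
t 4.77 fix [-73.3   0.2] z 48.9 yaw-rel -0.27 F [-0.5  0.1] 0.6
```

```bash
python3 -m crank '[[-1,0,0,0,0],[-2,0,0,0,0],[-3,0,0,0,0],[-4,0,0,0,0],[-4,0,0,0,0]]'; python3 w.py
python3 - <<'E'
from h import *
a=env.read_camera("side")["img"][130:215,235:335]; cv2.imwrite("pics/c.png",cv2.resize(a,None,fx=6,fy=6,interpolation=cv2.INTER_CUBIC))
E
```

```text
t: 5.18
eef_pos: [503.9, 43.6, 48.9]
tcp_rot: [3.141, 0.0, 2.83]
ft_force: [-0.1, 0.5, 1.1]
opening: 0.003
grip_force: 0.0
t 5.18 fix [-69.3   0.1] z 48.9 yaw-rel -0.27 F [-0.2  0.4] 1.1
```

View pics/c.png

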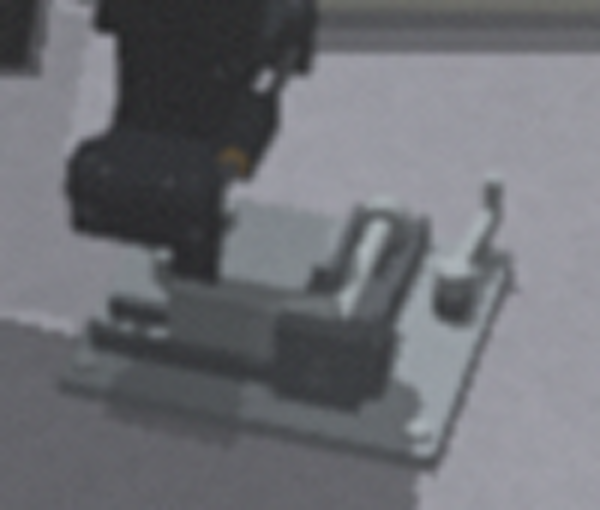

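The fingers show at (198,280), past the tail at (172,285), so they have slid alongside or over the link. I'll check the side camera against the known fingertip positions.

```bash
python3 - <<'E'
from h import *
c=env.read_camera("side")
print("a: tip seen (249.2,157.6)",[proj(c,[449.8,61.4,z])[0].round(1).tolist() for z in(80.7,99.7)])
print("b: seen (262.5,175.3)",[proj(c,[487.7,48.5,z])[0].round(1).tolist() for z in(29.4,48.4)])
print("c: seen (267.8,176.7)",[proj(c,[503.9,43.6,z])[0].round(1).tolist() for z in(29.9,48.9,56,60)])
st=env.state();print(st["opening"],st["ft_force"],st["joints"].round(3))
E
```

```text
a: tip seen (249.2,157.6) [[248.8, 165.0], [248.7, 159.9]]
b: seen (262.5,175.3) [[261.6, 181.2], [261.5, 176.3]]
c: seen (267.8,176.7) [[266.9, 182.1], [266.9, 177.2], [266.9, 175.3], [266.9, 174.3]]
0.006032882862263432 [0.21122781 0.25011218 0.1564436 ] [-0.044  0.557  2.     0.     0.585 -1.304]
```

```bash
python3 - <<'E'
from cell import env
print(env.tips_ahead, [a for a in dir(env) if a[0]!='_'])
E
python3 w.py -125 0 48
```

```text
19.0 ['IKError', 'job_done', 'read_camera', 'state', 'tips_ahead']
t 5.28 fix [-69.5   0.1] z 48.9 yaw-rel -0.28 F [0.1 0.3] 0.2
tool shift 55.5 -0.4 0.9
```

The 14 N up with a 10 N drag fits tips rubbing on the link's top. Both pictures also show the closed tips about 25 mm higher than nominal. I'll back off behind the tail and test this with a guarded descent.

```bash
python3 -m crank '[[0,0,-15,0,0],[15,0,-15,0,0],[30,0,-15,0,0],[40,0,-15,0,0],[40,0,-15,0,0],[40,0,0,0,0],[40,0,6,0,0],[40,0,9,0,0],[40,0,9,0,0]]'; python3 w.py
python3 - <<'E'
from h import *
a=env.read_camera("side")["img"][130:215,235:335]; cv2.imwrite("pics/d.png",cv2.resize(a,None,fx=6,fy=6,interpolation=cv2.INTER_CUBIC))
E
```

```text
t: 6.03
eef_pos: [465.6, 55.8, 39.3]
tcp_rot: [-3.141, -0.001, 2.83]
ft_force: [-0.4, -0.2, -0.1]
opening: 0.004
grip_force: 0.0
t 6.03 fix [-109.4    0.2] z 39.3 yaw-rel -0.29 F [-0.3 -0.3] -0.1
```

View pics/d.png

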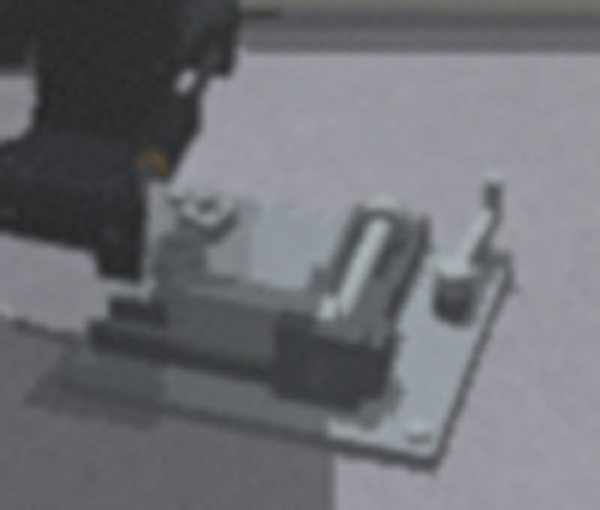

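The tip shows at (118,278) with no contact at TCP z 39, so the closed tips really sit about 7–8 mm above the TCP. I'll go lower and push the tail.

```bash
python3 -m crank '[[0,0,5,0,0],[0,0,10,0,0],[0,0,15,0,0],[0,0,15,0,0],[-5,0,15,0,0],[-10,0,15,0,0],[-15,0,15,0,0],[-18,0,15,0,0],[-21,0,15,0,0],[-24,0,15,0,0]]'; python3 w.py
```

```text
t: 6.92
eef_pos: [488.0, 48.5, 25.0]
tcp_rot: [-3.141, -0.001, 2.83]
ft_force: [-4.3, 1.7, 3.9]
opening: 0.002
grip_force: 2.3
t 6.92 fix [-85.9   0.1] z 25.0 yaw-rel -0.28 F [-4.6  0.3] 3.9
```

```bash
python3 -m crank '[[-2,0,0,0,0],[-4,0,0,0,0],[-6,0,0,0,0],[-8,0,0,0,0],[-8,0,0,0,0]]'; python3 w.py;  python3 -m crank '[[-1,0,0,0,0],[-2,0,0,0,0],[-2,0,0,0,0]]'; python3 w.py
```

```text
t: 7.33
eef_pos: [495.9, 46.1, 24.9]
tcp_rot: [-3.141, -0.001, 2.83]
ft_force: [-4.9, 1.6, 5.0]
opening: 0.004
grip_force: 2.6
t 7.33 fix [-77.7   0.1] z 24.9 yaw-rel -0.28 F [-5.1  0.1] 5.0
t: 7.58
eef_pos: [495.8, 46.0, 24.8]
tcp_rot: [-3.141, -0.005, 2.83]
ft_force: [-12.5, 5.9, 10.8]
opening: 0.004
grip_force: 7.0
t 7.58 fix [-77.8   0. ] z 24.8 yaw-rel -0.27 F [-13.7   1.9] 10.8
```

The force jumps at -77.8, so the link is on the stop. I back off, rise, and go behind the pin head.

```bash
python3 -m crank '[[8,0,0,0,0],[14,0,-10,0,0],[14,0,-40,0,0],[14,0,-70,0,0],[-15,28,-70,0,0],[-43,56,-70,0,0],[-60,95,-70,0,0],[-72,134,-70,0,0],[-77,140,-70,0,0],[-77,140,-70,0,0]]'; python3 w.py 0 140 95
python3 - <<'E'
from fit import *
im=cv2.resize(t["img"][170:260,200:300].astype(float),None,fx=6,fy=6,interpolation=cv2.INTER_CUBIC);G=im.mean(2)
cv2.imwrite("pics/e.png",im)
E
```

```text
t: 8.42
eef_pos: [615.6, 156.9, 95.2]
tcp_rot: [3.141, 0.002, 2.832]
ft_force: [-0.6, 0.4, -0.3]
opening: 0.006
grip_force: 0.0
t 8.42 fix [  2.9 141.9] z 95.2 yaw-rel -0.14 F [-0.6  0.2] -0.3
tool shift 2.9 -2.0 0.2[ WARN:0@2.495] global loadsave.cpp:1063 imwrite_ Unsupported depth image for selected encoder is fallbacked to CV_8U.
```

```bash
python3 -m crank '[[3,0,30,0,0],[3,0,55,0,0],[3,0,65,0,0],[3,0,72,0,0],[3,0,72,0,0],[3,-4,72,0,0],[3,-8,72,0,0],[3,-12,72,0,0],[3,-15,72,0,0],[3,-18,72,0,0]]'; python3 w.py
```

```text
t: 9.35
eef_pos: [605.9, 138.4, 23.6]
tcp_rot: [3.141, 0.001, 2.83]
ft_force: [0.3, 0.3, -0.2]
opening: 0.009
grip_force: 0.0
t 9.35 fix [ -0.7 121.4] z 23.6 yaw-rel -0.29 F [0.2 0.4] -0.2
```

```bash
python3 -m crank '[[0,-3,0,0,0],[0,-6,0,0,0],[0,-9,0,0,0],[0,-12,0,0,0]]'; python3 w.py
```

```text
t: 9.68
eef_pos: [602.2, 127.3, 23.1]
tcp_rot: [3.141, 0.0, 2.83]
ft_force: [0.8, 1.2, 1.6]
opening: 0.002
grip_force: 0.9
t 9.68 fix [ -0.9 109.7] z 23.1 yaw-rel -0.28 F [0.4 1.4] 1.6
```

```bash
python3 -m crank '[[0,-3,0,0,0],[0,-6,0,0,0],[0,-9,0,0,0],[0,-12,0,0,0],[0,-15,0,0,0],[0,-18,0,0,0],[0,-20,0,0,0]]'; python3 w.py
```

```text
t: 10.27
eef_pos: [595.9, 108.1, 22.9]
tcp_rot: [3.141, -0.0, 2.83]
ft_force: [0.5, 1.7, 1.2]
opening: 0.007
grip_force: 1.0
t 10.27 fix [-1.1 89.4] z 22.9 yaw-rel -0.28 F [-0.   1.8] 1.2
```

```bash
python3 -m crank '[[0,-2,0,0,0],[0,-4,0,0,0],[0,-6,0,0,0],[0,-8,0,0,0]]'; python3 w.py
```

```text
t: 10.6
eef_pos: [593.5, 100.7, 22.9]
tcp_rot: [3.141, 0.0, 2.83]
ft_force: [1.9, 1.5, 1.7]
opening: 0.006
grip_force: 1.0
t 10.6 fix [-1.2 81.6] z 22.9 yaw-rel -0.27 F [1.4 2. ] 1.7
```

```bash
python3 -m crank '[[0,-2,0,0,0],[0,-4,0,0,0],[0,-6,0,0,0],[0,-6,0,0,0]]'; python3 w.py
```

```text
t: 10.93
eef_pos: [591.4, 94.7, 22.8]
tcp_rot: [-3.141, -0.001, 2.83]
ft_force: [-0.4, 0.3, -0.5]
opening: 0.009
grip_force: 0.0
t 10.93 fix [-1.3 75.3] z 22.8 yaw-rel -0.28 F [-0.5  0.2] -0.5
```

```bash
python3 -m crank '[[0,-1,0,0,0],[0,-2,0,0,0],[0,-3,0,0,0],[0,-3,0,0,0]]'; python3 w.py
```

```text
t: 11.27
eef_pos: [590.6, 92.1, 22.8]
tcp_rot: [-3.142, -0.0, 2.83]
ft_force: [-0.6, 0.8, 0.1]
opening: 0.003
grip_force: 0.1
t 11.27 fix [-1.3 72.6] z 22.8 yaw-rel -0.28 F [-0.8  0.6] 0.1
```

```bash
python3 -m crank '[[0,-1,0,0,0],[0,-2,0,0,0],[0,-2,0,0,0]]'; python3 w.py;python3 -m crank '[[0,-1,0,0,0],[0,-2,0,0,0],[0,-2,0,0,0]]'; python3 w.py
```

```text
t: 11.52
eef_pos: [590.1, 90.2, 22.9]
tcp_rot: [3.142, -0.0, 2.83]
ft_force: [0.1, -0.1, -1.5]
opening: 0.005
grip_force: 0.1
t 11.52 fix [-1.2 70.6] z 22.9 yaw-rel -0.27 F [ 0.1 -0.1] -1.5
t: 11.77
eef_pos: [589.5, 88.3, 22.9]
tcp_rot: [3.142, -0.0, 2.83]
ft_force: [0.2, -0.1, -0.1]
opening: 0.004
grip_force: 0.1
t 11.77 fix [-1.2 68.6] z 22.9 yaw-rel -0.28 F [ 0.2 -0.1] -0.1
```

```bash
python3 -m crank '[[0,-1,0,0,0],[0,-2,0,0,0],[0,-2,0,0,0]]'; python3 w.py;python3 -m crank '[[0,-1,0,0,0],[0,-2,0,0,0],[0,-2,0,0,0]]'; python3 w.py
```

```text
t: 12.02
eef_pos: [589.1, 86.8, 23.0]
tcp_rot: [3.141, 0.0, 2.83]
ft_force: [0.6, 4.3, -0.8]
opening: 0.006
grip_force: 1.7
t 12.02 fix [-1.2 67.1] z 23.0 yaw-rel -0.29 F [-0.7  4.3] -0.8
t: 12.27
eef_pos: [589.0, 86.4, 23.1]
tcp_rot: [3.139, 0.001, 2.829]
ft_force: [3.4, 15.8, -0.9]
opening: 0.005
grip_force: 8.2
t 12.27 fix [-1.1 66.7] z 23.1 yaw-rel -0.3 F [-1.5 16.1] -0.9
```

It stops hard at TCP y=67, after about 50 mm of pin travel as predicted, so the head is seated. Now I retreat and go to the far side of the knob, turning the tool.

```bash
python3 -m crank '[[0,8,0,0,0],[0,20,-10,0,0],[0,20,-40,0,0],[0,20,-62,0,0],[-15,30,-62,7,0],[-40,45,-62,14,0],[-74,56,-62,21,0],[-74,56,-62,28,0],[-74,56,-62,35,0],[-74,56,-62,42,0]]'; python3 -m crank '[[0,0,0,7,0],[0,0,0,14,0],[0,0,0,21,0],[0,0,0,28,0],[0,0,0,35,0],[0,0,0,42,0],[0,0,0,49,0],[0,0,0,55,0],[0,0,0,55,0]]';python3 w.py 73.3 122.9 41
python3 - <<'E'
from h import *
o=[]
for n,(x0,y0,x1,y1) in(("top",(200,165,300,265)),("side",(235,130,335,230))):
    a=env.read_camera(n)["img"][y0:y1,x0:x1]; o.append(cv2.resize(a,(400,400),interpolation=cv2.INTER_CUBIC))
cv2.imwrite("pics/f.png",np.hstack(o))
E
```

```text
t: 13.1
eef_pos: [676.0, 115.1, 84.4]
tcp_rot: [-3.141, -0.0, 2.091]
ft_force: [-0.9, 0.0, -0.2]
opening: 0.004
grip_force: 0.0
t: 13.85
eef_pos: [675.8, 115.1, 84.8]
tcp_rot: [-3.141, 0.0, 1.132]
ft_force: [-0.3, -0.7, -1.1]
opening: 0.004
grip_force: 0.0
t 13.85 fix [ 73.  120.3] z 84.8 yaw-rel -97.54 F [-0.  -0.7] -1.1
tool shift 2.6 -0.0 43.8
```

View pics/f.png

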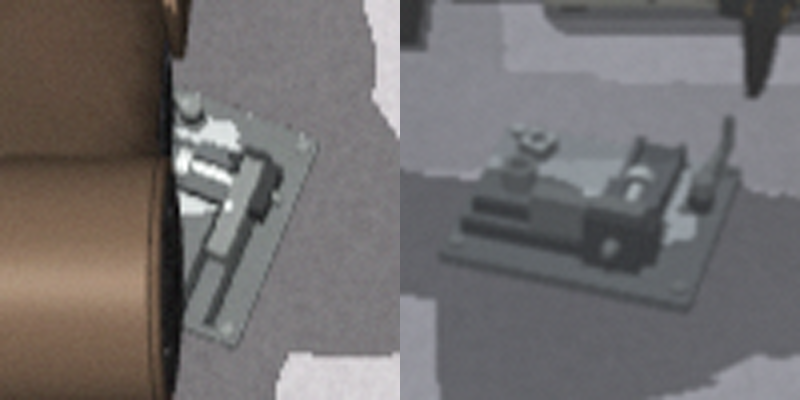

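The picture shows the link home, the pin tip out of the lug (side (608,245), top (275,197)) and the head at the block. The finger is at (755,95), on the outer side of the knob at (728,125). I'll compute the arc in tool axes.

```bash
python3 -m crank '[[2.5,0,15,0,0],[2.5,0,30,0,0],[2.5,0,42.5,0,0],[2.5,0,42.5,0,0]]'; python3 w.py
cat > arc.py <<'E'
# args: list of keeper angles (deg); prints tool shifts from the present pose
import sys; sys.argv,A=sys.argv[:1],[float(v) for v in sys.argv[1:]]
from w import *
f=R.T@(p[:2]-O); ps=y-np.pi-a
for d in A:
    th=np.radians(d); k=np.array([46-56*np.sin(th),70+56*np.cos(th)])+9.5*np.array([np.cos(th),np.sin(th)])
    D=R@(k-f); print(d,[(X@D).round(1),(Y@D).round(1),0,round(90-d+np.degrees(ps))])
E
python3 arc.py -7 -3 1 7 13 19 25 31 37 43
```

```text
t: 14.28
eef_pos: [675.7, 117.3, 39.7]
tcp_rot: [-3.138, 0.002, 1.139]
ft_force: [0.2, 0.7, 0.5]
opening: 0.005
grip_force: 0.0
t 14.28 fix [ 72.2 122.3] z 39.7 yaw-rel -97.15 F [-0.   0.7] 0.5
t 14.28 fix [ 72.2 122.3] z 39.7 yaw-rel -97.15 F [-0.   0.7] 0.5
-7.0 [np.float64(0.8), np.float64(-10.1), 0, 0]
-3.0 [np.float64(1.3), np.float64(-14.0), 0, -4]
1.0 [np.float64(1.6), np.float64(-18.0), 0, -8]
7.0 [np.float64(1.4), np.float64(-23.9), 0, -14]
13.0 [np.float64(0.6), np.float64(-29.8), 0, -20]
19.0 [np.float64(-0.7), np.float64(-35.6), 0, -26]
25.0 [np.float64(-2.7), np.float64(-41.2), 0, -32]
31.0 [np.float64(-5.3), np.float64(-46.6), 0, -38]
37.0 [np.float64(-8.4), np.float64(-51.7), 0, -44]
43.0 [np.float64(-12.0), np.float64(-56.4), 0, -50]
```

```bash
python3 -m crank '[[1,-10,-3,0,0],[1,-14,-3,-4,0],[1.5,-18,-3,-8,0],[1.5,-24,-3,-14,0],[0.5,-30,-3,-20,0],[-1,-36,-3,-26,0],[-3,-41,-3,-32,0],[-5,-47,-3,-38,0],[-8,-52,-3,-44,0],[-12,-56,-3,-50,0]]'; python3 arc.py 47 52 58 64 70 75 80 84 88 91
```

```text
t: 15.12
eef_pos: [620.8, 130.8, 46.9]
tcp_rot: [3.14, 0.0, 2.016]
ft_force: [-0.3, 1.3, -0.8]
opening: 0.003
grip_force: 0.4
t 15.12 fix [ 15.8 118.6] z 46.9 yaw-rel -46.9 F [-0.7  1.1] -0.8
47.0 [np.float64(0.4), np.float64(-5.5), 0, -4]
52.0 [np.float64(0.7), np.float64(-10.5), 0, -9]
58.0 [np.float64(0.4), np.float64(-16.4), 0, -15]
64.0 [np.float64(-0.4), np.float64(-22.3), 0, -21]
70.0 [np.float64(-1.9), np.float64(-28.1), 0, -27]
75.0 [np.float64(-3.6), np.float64(-32.7), 0, -32]
80.0 [np.float64(-5.7), np.float64(-37.2), 0, -37]
84.0 [np.float64(-7.6), np.float64(-40.7), 0, -41]
88.0 [np.float64(-9.8), np.float64(-44.0), 0, -45]
91.0 [np.float64(-11.5), np.float64(-46.4), 0, -48]
```

```bash
python3 -m crank '[[0.5,-5,2,-4,0],[0.5,-10,3,-9,0],[0.5,-16,3,-15,0],[-0.5,-22,3,-21,0],[-2,-28,3,-27,0],[-3.5,-33,3,-32,0],[-5.5,-37,3,-37,0],[-7.5,-41,3,-41,0],[-10,-44,3,-45,0],[-10,-44,3,-45,0]]'; python3 arc.py 91 94 97
```

```text
t: 15.95
eef_pos: [585.2, 102.4, 43.7]
tcp_rot: [3.141, 0.001, 2.799]
ft_force: [-0.2, 0.4, -0.6]
opening: 0.001
grip_force: 0.2
t 15.95 fix [-9.5 80.8] z 43.7 yaw-rel -2.05 F [-0.3  0.3] -0.6
91.0 [np.float64(0.5), np.float64(-2.3), 0, -3]
94.0 [np.float64(0.8), np.float64(-5.3), 0, -6]
97.0 [np.float64(0.9), np.float64(-8.3), 0, -9]
```

```bash
python3 -m crank '[[0,-1,0,-2,0],[0,-2,0,-2,0],[0,-3,0,-2,0],[0,-3,0,-2,0]]'; python3 w.py; python3 -m crank '[[0,-1,0,0,0],[0,-2,0,0,0],[0,-2,0,0,0]]'; python3 w.py
```

```text
t: 16.28
eef_pos: [584.6, 99.7, 43.0]
tcp_rot: [3.141, 0.001, 2.828]
ft_force: [-1.4, 1.0, 2.0]
opening: 0.006
grip_force: 1.3
t 16.28 fix [-9.4 78.1] z 43.0 yaw-rel -0.37 F [-1.6  0.5] 2.0
t: 16.53
eef_pos: [584.3, 98.6, 42.8]
tcp_rot: [3.14, 0.001, 2.829]
ft_force: [0.6, 8.7, 4.6]
opening: 0.006
grip_force: 4.9
t 16.53 fix [-9.2 76.9] z 42.8 yaw-rel -0.34 F [-2.1  8.5] 4.6
```

The keeper is against its stop: 8.5 N with no further travel. I retreat and check the result from blobs.

```bash
python3 -m crank '[[0,6,0,0,0],[0,12,0,0,0],[0,12,-25,0,0],[0,12,-60,0,0],[15,40,-80,0,0],[35,75,-95,0,0],[55,110,-110,0,0],[75,145,-120,0,0],[95,180,-120,0,0],[115,215,-120,0,0]]' ; python3 -m crank '[[20,35,0,0,0],[40,70,0,0,0],[60,105,0,0,0],[80,140,0,0,0],[100,175,0,0,0],[100,175,0,0,0]]'
python3 - <<'E'
from fit import *
q[:]=[569.9,22.5,-.307]
im=cv2.resize(t["img"][170:260,200:300].astype(float),None,fx=6,fy=6,interpolation=cv2.INTER_CUBIC);G=im.mean(2)
for th in(195,205,215):
  for k in cv2.findContours(((G>th)*255).astype(np.uint8),0,1)[0]:
    if cv2.contourArea(k)<250: continue
    r=cv2.minAreaRect(k); b=(cv2.boxPoints(r)+.5)/6-.5+[x0,y0]
    L=np.array([loc(q,onz(t,p,50)) for p in b]); d=[(L[i]+L[(i+1)%4])/2 for i in range(4)]
    print(th,np.round(r[1]),np.round(d,1).tolist())
E
```

```text
t: 17.37
eef_pos: [539.9, 339.8, 163.4]
tcp_rot: [3.141, 0.001, 2.829]
ft_force: [0.6, -0.1, -0.7]
opening: 0.002
grip_force: 0.0
t: 17.87
eef_pos: [496.0, 541.1, 161.5]
tcp_rot: [3.141, -0.0, 2.834]
ft_force: [0.6, 0.9, -0.0]
opening: 0.002
grip_force: 0.0
195 [50. 30.] [[-119.6, 119.9], [-113.9, 105.0], [-124.3, 92.4], [-130.1, 107.2]]
195 [67. 64.] [[-90.9, 120.6], [-77.1, 99.1], [-98.5, 83.7], [-112.3, 105.2]]
195 [21. 39.] [[-87.6, 137.0], [-77.2, 130.7], [-88.5, 125.1], [-99.0, 131.5]]
195 [97. 73.] [[-101.2, 186.5], [-79.3, 161.2], [-98.0, 131.8], [-119.8, 157.1]]
195 [25. 20.] [[-49.3, 117.9], [-53.8, 109.9], [-62.5, 112.2], [-57.9, 120.3]]
195 [139. 102.] [[12.2, 21.5], [-10.4, -22.1], [-58.7, -15.0], [-36.1, 28.6]]
195 [16. 28.] [[-2.8, 59.7], [5.6, 56.3], [-1.8, 50.8], [-10.2, 54.1]]
195 [309. 221.] [[-81.2, 122.3], [-12.7, 43.1], [-67.4, -49.3], [-135.9, 29.9]]
195 [25. 47.] [[-23.6, 147.1], [-8.7, 144.4], [-19.9, 133.4], [-34.8, 136.2]]
195 [107. 128.] [[-40.9, 185.8], [-6.0, 155.0], [-43.9, 124.5], [-78.8, 155.3]]
195 [176.  93.] [[46.8, 50.3], [63.5, -3.1], [27.4, -47.
[... 393 characters left out ...]
[-127.8, 113.7]]
205 [44. 45.] [[-95.9, 62.8], [-85.0, 49.5], [-98.8, 38.5], [-109.7, 51.8]]
205 [39. 41.] [[-94.9, 107.2], [-88.2, 92.9], [-103.0, 86.6], [-109.7, 100.9]]
205 [138. 101.] [[11.8, 21.6], [-10.2, -21.8], [-58.2, -15.4], [-36.2, 28.0]]
205 [15. 24.] [[-3.5, 59.4], [4.0, 56.6], [-2.2, 51.1], [-9.8, 53.9]]
205 [ 30. 116.] [[23.1, 76.6], [57.0, 71.0], [23.9, 59.6], [-10.0, 65.2]]
215 [42. 42.] [[-93.8, 61.6], [-86.5, 46.9], [-101.4, 39.4], [-108.7, 54.0]]
215 [37. 39.] [[-95.0, 106.4], [-88.7, 92.9], [-102.7, 86.9], [-109.0, 100.4]]
215 [136.  99.] [[11.0, 21.2], [-11.2, -21.1], [-58.2, -14.4], [-36.0, 28.0]]
215 [ 27. 113.] [[23.0, 75.7], [56.0, 70.3], [23.6, 60.2], [-9.4, 65.6]]
```

The keeper lies across the channel (knob about (-10,66)), the head is at y 51–60 against the block, and the link is at the stop. The arm is clear, so I hand in.

```bash
python3 -c "
from cell import env
print(env.job_done())"
```

```text
the job is handed in; nothing more can be done
None
```

I handed the job in at about 18 s with the link against its end stop, the pin through eye and lug with its head on the guide block, and the keeper swung to its stop; the hand-in returned no verdict, so this rests on contact forces and camera checks, and I saw no bystander move.

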